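Brush out a shipping canister

ROBOT

A 7-joint arm with a two-finger parallel gripper is mounted at the origin on a cart in front of the work surface, level with it; the furniture and walls round the work are solid. World frame = base frame: x ahead of the robot, y to its left, z up, the work surface at z = 0. Lengths are in m, angles in rad, forces in N, time in s.
With the tool pointing down it reaches from about 0.4 to 0.85 m from the base axis. Payload 4.5 kg.
Tool frame: the origin (TCP) lies at the very end of the fingers, on their centre line; the grasp point (between the pads) lies 19 mm behind it; z points along the fingers, x is the direction in which the jaws open and shut, and the axes are right-handed (so a half turn about z gives the same grasp; the last joint's range is limited). The gripper opens to 88 mm and grips with 3 to 60 N. Pads are 18 mm wide; open, the fingers measure 123 mm over their backs; the gripper's body (75 mm by 187 mm) begins 45 mm behind the grasp point.
Start: joints at [-1.182, 0.689, -0.195, 1.565, 0.157, 0.902, -0.215], TCP at [0.217, 0.586, 0.239] pointing down, gripper open.
Joint ranges: [-3.01, 3.01], [-0.46, 2.08], [-1.47, 1.51], [0.13, 2.56], [-1, 4.14], [0.04, 2.09], [-2.66, 2.66]. Speed limits (rad/s): [2.57, 2.57, 3.14, 3.14, 3.14, 3.14, 3.14].

INTERFACE

Orientations are given as a unit quaternion [w, x, y, z].
In Python, from bench import r gives the robot as it stands. The module is installed in compiled form; this text tells all that it offers.
- The arm moves only by the shell command python3 -m pendant 'ROWS' [FORCE]. ROWS is JSON, a list of rows, each a list of 5 numbers: the closure in counts, from 0 (fully open) to 255 (shut), then the shift along the tool's x, y, z in mm, then the turn about the tool's z in rad. In form: [[jaw, dx, dy, dz, twist], ...]. A call has 1 to 20 rows; each row shifts and turns the commanded pose from where the row before left it, along the tool's axes as they then stand; what a row does not reach is not made up. A row lasts 1/8 s, in which the tool goes at most 62.5 mm and 10.7 degrees, less where a joint would pass 70% of its speed; a pose out of reach is approached as far as the arm can. A call with a gripper value outside its range is refused whole. The fingers move at their own pace and stop on an object; FORCE is the grip in N (left out, the last holds). Time passes only in rows, so rows that do not move let the fingers close. It gives the time, the measured TCP pose, the force and the opening at its end, in the units of the state.
- r.read_state(): the state, without advancing time (a new reading comes with each control period).
- r.camera(name): name is "scene" or "side" or "wrist"; returns (picture, depth): 384x512x3 uint8, blue, green, red; 384x512 float32, m along the optical axis (not along the pixel's ray), 0 where there is no reading.
- r.get_calibration(name): a dict with "intrinsics" (3x3 intrinsics, pixels), "R" (3x3) and "t" (3): a world point X has camera coordinates R X + t. Camera axes: x right, y down, z forward; pixel columns grow to the right and rows downward; lengths in m; the calibration is good to about 2 mm. A picture is of the moment at which its call begins: read the wrist's pose just before it. get_calibration takes no time and is no camera call; for the wrist camera it gives the pose at the moment of the call.
- r.job_done(): hands the job in, once; it reports no verdict.
The state is a dict: "time_s": time; "joint_pos": joint angles; "joint_vel": joint speeds; "joint_efforts": joint torques, N m; "tool_pos": TCP position; "tool_rot": TCP orientation; "force": force on the tool from outside, world axes, zero at the start; "torque": the same for the moment, N m; "gripper_width": opening from 0.0 (shut) to 1.0 (fully open).
Only numpy, scipy, OpenCV 4.12 (cv2) and the standard library are available. Lean on these libraries where they do the work, as an engineer would, in place of code of your own. Each camera call takes 0.05 s, during which the arm holds its last target. There are 200 camera calls.

TASK

Take the brush out of its black pot and brush out the open metal canister: three times, press the bristle tip down onto the canister's inner floor until the bristles clearly give - feel for the floor, its height varies, and never crush the bristles flat - drawing the brush up to near the mouth between one press and the next. Then stand the brush back in that pot, bristles down, and let go. Leave the canister and the pot upright about where they are, and do not shift the closed canister, the small carton or the roll of brown tape by the work.

Things in the scene. Friction and masses are not known exactly. Their poses are not given: they have to be found in the camera images.
- brush: Canister brush, 202 mm long, standing bristles down in the black pot. Origin: centre of the bristle tip's underside when the bristles are not pressed; its z axis runs up along the handle. The bristle head is 42 mm across and reaches from 0 to 80 mm up; then a thin ferrule; the turned pale wooden handle is 21 mm across from 135 to 185 mm up (grip there), its end at 202 mm. About 0.12 kg.
- bristle_tip (a joint): How far the springy bristle tip (38 mm across, the lowest 18 mm of the brush) is pushed up into the head, in m: 0 free, 0.020 crushed flat; about 0.4 N per mm. Standing in the pot under the brush's own weight it reads about 0.003. It clearly gives from 0.006 on; beyond 0.0185 counts as crushed.
- canister: Open upright plain metal canister, loose on the table, 120 mm tall, 88 mm outside, bore 80 mm, about 0.7 kg. Origin: centre of its underside, z up. Its inner floor is a brown board disc jammed somewhere between 12 and 56 mm above the underside; the height differs each time and is not reported.
- pot: Small black plastic pot that holds the brush, 58 mm tall, 76 mm across the rim, inside about 66 mm wide at the mouth and 56 mm at the bottom, inner floor 5 mm above its underside; loose, 0.45 kg. Origin: centre of its underside, z up.
- closed_canister: Bystander: the same kind of canister closed with a press-on lid, 93 mm across, 124 mm tall. Origin: centre of its underside.
- small_box: Bystander: closed brown carton 68 x 120 x 51 mm. Origin: centre of its underside.
- tape_roll: Bystander: roll of brown tape lying flat, 120 mm across, 48 mm tall. Origin: centre of its underside.
There are look-alikes about, which are no part of the job. There is more than one size of the brush; the one meant has the size given above. What is shaped like the canister but pink is not meant.

How it is judged:
By the outcome, as a careful person would: the job done as asked, in the order asked, and still so for the second after the job is handed in, with the robot touching nothing.
It also fails if it takes over 67 s, if anything falls off the work surface, if the arm or the gripper's body presses on something with over 40 N, if the wrist force passes 120 N, or if a joint passes its speed limit or range.

## Working session

There is one attempt and no reset: what is moved stays moved. The work goes in short steps, Python scripts to look and compute and a shell command to move; the robot and the scene stay as the last step left them, time stands still between calls to the robot, and variables do not carry over. Pictures are saved under pics/ and viewed, about 8 in all and at most 12, crops included, and the job is handed in when it is done.

```bash
mkdir -p pics; cat > h.py <<'E'
import numpy as np, cv2
from bench import r
def cloud(name):
    K=r.get_calibration(name); img,d=r.camera(name)
    k=np.array(K["intrinsics"]);R=np.array(K["R"]);t=np.array(K["t"]).ravel()
    v,u=np.mgrid[:d.shape[0],:d.shape[1]]
    P=np.stack([(u-k[0,2])/k[0,0]*d,(v-k[1,2])/k[1,1]*d,d],-1)
    W=(P-t)@R
    W[d<=0]=np.nan
    return img,W
E
python3 - <<'E'
from h import *
s=r.read_state(); print({k:np.round(v,3) for k,v in s.items()})
for n in("scene","side"):
    i,W=cloud(n); np.savez(f"pics/{n}0.npz",i=i,W=W); cv2.imwrite(f"pics/{n}0.png",i)
a=cv2.imread("pics/scene0.png");b=cv2.imread("pics/side0.png")
cv2.imwrite("pics/both.png",cv2.resize(np.hstack([a,b]),(800,300)))
E
```

```text
{'time_s': np.float64(0.0), 'joint_pos': array([-1.182,  0.69 , -0.195,  1.566,  0.157,  0.902, -0.215]), 'joint_vel': array([-0.001,  0.   , -0.002,  0.   , -0.   ,  0.   ,  0.001]), 'joint_efforts': array([-0.0000e+00, -5.2755e+01, -1.2670e+00, -1.5343e+01, -5.3000e-02,
        6.0000e-03,  0.0000e+00]), 'tool_pos': array([0.217, 0.585, 0.238]), 'tool_rot': array([ 0.001,  0.821,  0.571, -0.001]), 'force': array([0.416, 0.289, 0.369]), 'torque': array([-0.05 ,  0.034, -0.021]), 'gripper_width': np.float64(1.002)}
```

View pics/scene0.png

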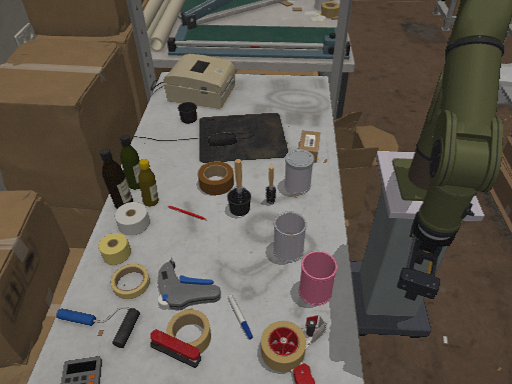

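View pics/side0.png

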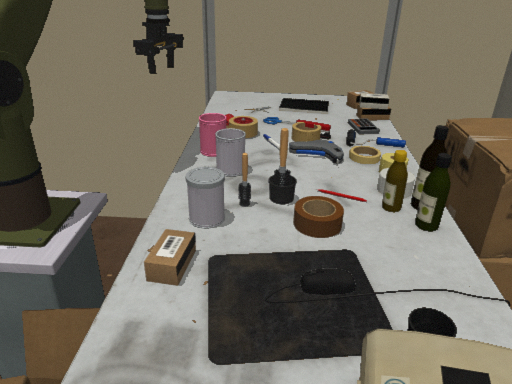

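The scene view shows the tall brush in its pot at about (239,190), with a smaller look-alike at (270,185). The open canister is at (289,238), the closed one at (298,172), the pink one at (318,278), the brown tape at (215,178) and the carton at (310,143).

```bash
python3 - <<'E'
from h import *
from scipy.optimize import least_squares
P=[];C=[]
for n in("scene","side"):
    z=np.load(f"pics/{n}0.npz");W=z["W"];i=z["i"]
    # print world at pixel
    for nm,(u,v) in ({"handle":(238,172),"pot":(240,204),"small":(271,180),"can":(289,240),"closed":(298,158),"pink":(318,282),"tape":(215,172),"box":(310,138)} if n=="scene" else {"handle":(284,150),"pot":(282,190),"small":(245,170),"can":(230,160),"closed":(207,180),"pink":(212,140),"tape":(319,207),"box":(170,250)}).items():
        print(n,nm,np.round(W[v,u],3))
    P.append(W.reshape(-1,3));C.append(i.reshape(-1,3))
P=np.vstack(P);np.save("pics/P.npy",P)
def fit(seed,rad,z0,z1,r0=None):
    s=P[(np.hypot(*(P[:,:2]-seed).T)<rad)&(P[:,2]>z0)&(P[:,2]<z1)]
    f=lambda p:np.hypot(s[:,0]-p[0],s[:,1]-p[1])-(r0 or p[2])
    q=least_squares(f,[*seed,r0 or .03],loss="soft_l1",f_scale=.003)
    return np.round(q.x,4),len(s),np.round(np.nanpercentile(s[:,2],[1,99]),3)
np.set_printoptions(suppress=True)
import sys
z=np.load("pics/scene0.npz")["W"]
h=z[172,238][:2];c=z[240,289][:2]
print("handle",fit(h,.03,.14,.19,.0105),fit(h,.04,.13,.25))
print("pot",fit(h,.06,.01,.055,.036))
print("can",fit(c,.09,.06,.116,.044),fit(c,.09,.117,.13))
E
```

```text
scene handle [0.633 0.18  0.166]
scene pot [0.628 0.207 0.059]
scene small [0.536 0.135 0.097]
scene can [0.479 0.377 0.099]
scene closed [0.452 0.052 0.121]
scene pink [0.406 0.514 0.105]
scene tape [0.733 0.014 0.016]
scene box [ 0.402 -0.149  0.052]
side handle [0.637 0.16  0.148]
side pot [0.637 0.133 0.046]
side small [0.54  0.124 0.103]
side can [0.483 0.287 0.054]
side closed [0.46  0.019 0.125]
side pink [0.409 0.428 0.057]
side tape [0.732 0.086 0.027]
side box [ 0.408 -0.153  0.049]
handle (array([0.635 , 0.1699, 0.0105]), 239, array([0.141, 0.19 ])) (array([0.6349, 0.1698, 0.0101]), 365, array([0.13 , 0.205]))
pot (array([0.6367, 0.1695, 0.036 ]), 764, array([0.011, 0.055]))
can (array([0.4766, 0.3349, 0.044 ]), 1666, array([0.061, 0.116])) (array([0.4772, 0.3353, 0.0435]), 329, array([0.117, 0.124]))
```

```bash
python3 -m pendant '[[0,-10,22,0,0],[0,-20,45,0,0],[0,-20,45,0,0],[0,-20,45,0,0],[0,-20,45,0,0],[0,-20,45,0,0],[0,-20,45,0,0],[0,-20,45,0,0],[0,-20,45,0,0],[0,-20,45,0,0],[0,-20,45,0,0],[0,-20,45,0,0],[0,-14.6,19.7,0,0],[0,0,0,0,0],[0,0,0,0,0]]' 20
python3 - <<'E'
from h import *
P=np.load("pics/P.npy")
for z0,z1 in((.085,.1),(.14,.16),(.17,.19)):
    s=P[(np.hypot(P[:,0]-.635,P[:,1]-.17)<.03)&(P[:,2]>z0)&(P[:,2]<z1)]; print(z0,s.mean(0),s[:,:2].min(0),s[:,:2].max(0))
s=r.read_state(); print(np.round(s["tool_pos"],4),s["tool_rot"],s["force"])
i,W=cloud("wrist"); cv2.imwrite("pics/w1.png",i)
m=(np.hypot(W[...,0]-.635,W[...,1]-.17)<.05)&(W[...,2]>.13)&(W[...,2]<.21); s=W[m]; print(len(s),np.median(s,0),s[s[:,2]>.19].mean(0) , s.max(0),s.min(0))
E
```

```text
time_s: 1.98
tool_pos: [0.6342, 0.1722, 0.2385]
tool_rot: [-0.001, 0.82, 0.572, -0.0]
force: [0.3, 0.7, -0.4]
gripper_width: 0.999
0.085 [0.63424074 0.16901561 0.09192656] [0.61764028 0.15824466] [0.65144497 0.19108837]
0.14 [0.63460445 0.16753032 0.15005675] [0.62471185 0.15577557] [0.64503912 0.18361885]
0.17 [0.63384825 0.16779501 0.18042741] [0.62418909 0.15705277] [0.64516226 0.18425777]
[0.6342 0.1722 0.2385] [-1.00242810e-03  8.20214529e-01  5.72055144e-01 -1.83489684e-04] [ 0.31920235  0.73816615 -0.39236173]
1291 [0.62599264 0.17133088 0.19360343] [0.6295664  0.17006249 0.20068009] [0.64076567 0.17942664 0.20524213] [0.62153696 0.15997796 0.1300008 ]
```

View pics/w1.png

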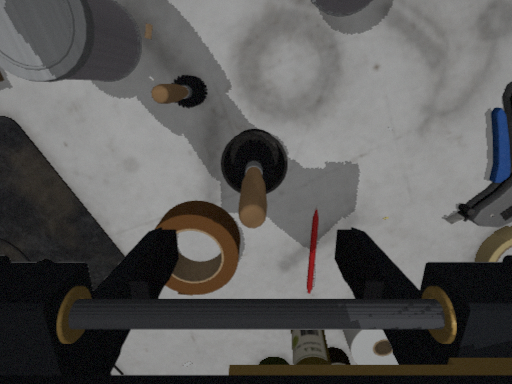

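The brush stands upright at (0.634, 0.170) with its top at z≈0.205, between the fingers (wrist view: handle end at (253,212), the fingers either side of it). Next I lower and grip.

```bash
python3 -m pendant '[[0,-2,0,20,0],[0,0,0,30,0],[0,0,0,28,0],[0,0,0,9,0],[0,0,0,0,0],[255,0,0,0,0],[255,0,0,0,0],[255,0,0,0,0],[255,0,0,0,0],[255,0,0,0,0],[255,0,0,0,0],[255,0,0,0,0],[255,0,0,0,0]]' 30
```

```text
time_s: 3.65
tool_pos: [0.6348, 0.1686, 0.1517]
tool_rot: [-0.0, 0.821, 0.571, 0.0]
force: [1.3, 0.4, 0.1]
gripper_width: 0.232
```

```bash
python3 -m pendant '[[255,0,0,-10,0],[255,0,0,-20,0],[255,0,0,-30,0],[255,0,0,-30,0],[255,0,0,-30,0],[255,0,0,-25,0],[255,0,0,-5,0],[255,0,0,0,0],[255,0,0,0,0]]'
python3 - <<'E'
from h import *
from scipy.optimize import least_squares
s=r.read_state(); p=s["tool_pos"];print(p,s["force"])
out=[]
for n in("scene","side"):
    i,W=cloud(n); out.append(W.reshape(-1,3)); cv2.imwrite(f"pics/l_{n}.png",i)
P=np.vstack(out)
def fit(c,rad,z0,z1,r0):
    q=P[(np.hypot(P[:,0]-c[0],P[:,1]-c[1])<rad)&(P[:,2]>z0)&(P[:,2]<z1)]
    f=least_squares(lambda a:np.hypot(q[:,0]-a[0],q[:,1]-a[1])-r0,c,loss="soft_l1",f_scale=.003)
    return np.round(f.x,4),len(q),np.round([q[:,2].min(),q[:,2].max()],3)
for z in(.15,.17,.19,.21): print("head",z,fit(p[:2],.04,z,z+.02,.021))
print("tipmin",np.sort(P[(np.hypot(P[:,0]-p[0],P[:,1]-p[1])<.03)&(P[:,2]>.08)][:,2])[:5])
print("pot",fit((.6367,.1695),.06,.01,.055,.036)); print("potrim",fit((.6367,.1695),.045,.055,.065,.0355))
print("can",fit((.477,.335),.06,.06,.116,.044),fit((.477,.335),.06,.117,.13,.042))
q=P[(np.hypot(P[:,0]-.477,P[:,1]-.335)<.034)&(P[:,2]<.1)];print(len(q),np.percentile(q[:,2],[0,5,50]) if len(q) else 0)
E
```

```text
time_s: 4.78
tool_pos: [0.634, 0.1681, 0.3004]
tool_rot: [-0.0, 0.821, 0.571, -0.001]
force: [-0.1, -0.8, -1.8]
gripper_width: 0.224
[0.63397867 0.1680948  0.30036467] [-0.07343416 -0.82802455 -1.75847124]
head 0.15 (array([0.6346, 0.1709]), 138, array([0.151, 0.17 ]))
head 0.17 (array([0.6352, 0.1718]), 185, array([0.17, 0.19]))
head 0.19 (array([0.6335, 0.1717]), 206, array([0.19, 0.21]))
head 0.21 (array([0.6348, 0.1729]), 234, array([0.21, 0.23]))
tipmin [0.15111567 0.15124877 0.15163366 0.15192408 0.15193325]
pot (array([0.6365, 0.1696]), 960, array([0.01 , 0.055]))
potrim (array([0.6365, 0.1691]), 179, array([0.055, 0.063]))
can (array([0.4786, 0.333 ]), 1433, array([0.06 , 0.116])) (array([0.4783, 0.3324]), 263, array([0.117, 0.124]))
3 [0.09139191 0.09146195 0.09209228]
```

```bash
python3 -m pendant '[[255,8,-16,0,0],[255,16,-34,0,0],[255,18,-36,0,0],[255,18,-37,0,0],[255,18,-36,0,0],[255,12,-28,0,0],[255,8,-16,0,0],[255,0,0,0,0],[255,0,0,0,0]]'
python3 - <<'E'
from h import *
s=r.read_state(); print(s["tool_pos"],s["force"])
i,W=cloud("scene"); j,V=cloud("side"); cv2.imwrite("pics/over.png",np.hstack([i[100:320,180:400],j[40:260,120:340]]))
E
```

```text
time_s: 6.0
tool_pos: [0.4796, 0.3295, 0.3016]
tool_rot: [0.001, 0.821, 0.57, 0.0]
force: [0.7, -0.2, -1.2]
gripper_width: 0.229
[0.47955007 0.32953661 0.30161795] [ 0.65359221 -0.20638848 -1.1516598 ]
```

View pics/over.png

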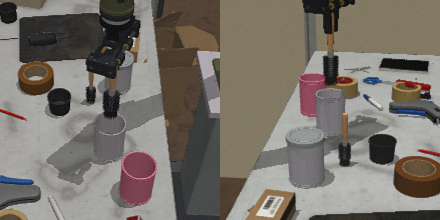

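The brush hangs over the middle of the canister in both views (left ≈(110,115), right ≈(330,80)), and the tip is clear of the rim. Now I lower it and feel for the floor.

```bash
python3 -m pendant '[[255,1.5,1,15,0],[255,0,0,25,0],[255,0,0,25,0],[255,0,0,12,0],[255,0,0,0,0],[255,0,0,0,0]]'; python3 -m pendant '[[255,0,0,4,0],[255,0,0,4,0],[255,0,0,0,0],[255,0,0,0,0]]'; python3 -m pendant '[[255,0,0,4,0],[255,0,0,4,0],[255,0,0,0,0],[255,0,0,0,0]]'
```

```text
time_s: 6.85
tool_pos: [0.4804, 0.3323, 0.2254]
tool_rot: [-0.0, 0.821, 0.571, 0.001]
force: [-0.0, 0.5, -1.5]
gripper_width: 0.226
time_s: 7.35
tool_pos: [0.4799, 0.3319, 0.2168]
tool_rot: [-0.0, 0.821, 0.571, 0.0]
force: [-0.8, 0.9, -1.3]
gripper_width: 0.224
time_s: 7.85
tool_pos: [0.4799, 0.3319, 0.2087]
tool_rot: [-0.0, 0.821, 0.571, 0.0]
force: [-0.2, 0.0, -1.8]
gripper_width: 0.229
```

```bash
python3 -m pendant '[[255,0,0,4,0],[255,0,0,4,0],[255,0,0,0,0],[255,0,0,0,0]]'
```

```text
time_s: 8.35
tool_pos: [0.4799, 0.3319, 0.2007]
tool_rot: [-0.0, 0.821, 0.571, 0.0]
force: [0.1, 0.3, -1.7]
gripper_width: 0.226
```

```bash
python3 -m pendant '[[255,0,0,4,0],[255,0,0,0,0],[255,0,0,0,0]]'
```

```text
time_s: 8.72
tool_pos: [0.4799, 0.3319, 0.1967]
tool_rot: [-0.0, 0.821, 0.571, 0.0]
force: [-0.9, 0.1, -0.7]
gripper_width: 0.23
```

```bash
python3 -m pendant '[[255,0,0,4,0],[255,0,0,0,0],[255,0,0,0,0]]'
```

```text
time_s: 9.1
tool_pos: [0.4799, 0.3319, 0.1927]
tool_rot: [-0.0, 0.821, 0.571, -0.0]
force: [0.3, -0.5, -0.8]
gripper_width: 0.23
```

```bash
python3 - <<'E'
from h import *
f=[]
for _ in range(4): r.camera("side"); f.append(r.read_state()["force"])
print(np.round(f,2))
E
```

```text
[[ 0.51  0.61 -1.73]
 [ 0.34 -0.3  -1.99]
 [ 0.82  0.27 -1.09]
 [-0.22  0.09 -1.76]]
```

Force noise is about 0.5 N, so I'll average readings after each step.

```bash
cat > f.py <<'E'
from h import *
f=[]
for _ in range(6): r.camera("side"); f.append(r.read_state()["force"])
s=r.read_state();print("AVG",np.round(np.mean(f,0),2),"z",round(s["tool_pos"][2],4),"t",s["time_s"])
E
python3 -m pendant '[[255,0,0,6,0],[255,0,0,0,0]]'; python3 f.py
```

```text
time_s: 9.55
tool_pos: [0.4795, 0.3316, 0.1861]
tool_rot: [0.0, 0.821, 0.571, -0.001]
force: [0.1, -0.7, -1.0]
gripper_width: 0.224
AVG [ 0.05  0.25 -1.  ] z 0.1868 t 9.85
```

```bash
python3 -m pendant '[[255,0,0,6,0],[255,0,0,0,0]]'; python3 f.py
```

```text
time_s: 10.1
tool_pos: [0.48, 0.3322, 0.1805]
tool_rot: [-0.0, 0.821, 0.571, 0.0]
force: [-0.3, 0.3, 0.9]
gripper_width: 0.226
AVG [ 0.13 -0.19  0.73] z 0.1809 t 10.4
```

```bash
python3 -m pendant '[[255,0,0,3,0],[255,0,0,3,0],[255,0,0,0,0]]'; python3 f.py
```

```text
time_s: 10.78
tool_pos: [0.48, 0.3321, 0.1747]
tool_rot: [-0.0, 0.821, 0.571, 0.0]
force: [0.8, 0.0, 2.8]
gripper_width: 0.225
AVG [0.31 0.68 3.37] z 0.1749 t 11.075
```

About 12 mm of give at the floor (board at ≈0.037 m). Next I draw it up and repeat.

```bash
python3 -m pendant '[[255,0,0,-15,0],[255,0,0,-25,0],[255,0,0,-30,0],[255,0,0,-15,0],[255,0,0,0,0],[255,0,0,0,0],[255,0,0,0,0]]';python3 -m pendant '[[255,0,0,15,0],[255,0,0,30,0],[255,0,0,25,0],[255,0,0,9,0],[255,0,0,3,0],[255,0,0,3,0],[255,0,0,0,0],[255,0,0,0,0]]'; python3 f.py
```

```text
time_s: 11.95
tool_pos: [0.4793, 0.3314, 0.2585]
tool_rot: [0.0, 0.821, 0.571, -0.001]
force: [-1.0, -0.0, -1.2]
gripper_width: 0.23
time_s: 12.95
tool_pos: [0.48, 0.3318, 0.1753]
tool_rot: [0.0, 0.821, 0.571, 0.0]
force: [-1.4, -1.7, 3.0]
gripper_width: 0.229
AVG [-1.22 -1.3   2.9 ] z 0.1748 t 13.25
```

```bash
python3 -m pendant '[[255,0,0,-15,0],[255,0,0,-25,0],[255,0,0,-30,0],[255,0,0,-15,0],[255,0,0,0,0],[255,0,0,0,0],[255,0,0,0,0]]';python3 f.py; python3 -m pendant '[[255,0,0,15,0],[255,0,0,30,0],[255,0,0,25,0],[255,0,0,9,0],[255,0,0,3,0],[255,0,0,3,0],[255,0,0,0,0],[255,0,0,0,0]]'; python3 f.py
```

```text
time_s: 14.12
tool_pos: [0.4794, 0.3315, 0.2586]
tool_rot: [0.0, 0.821, 0.571, -0.001]
force: [0.7, -0.0, -0.6]
gripper_width: 0.227
AVG [ 0.04 -0.05 -1.37] z 0.2595 t 14.425
time_s: 15.42
tool_pos: [0.48, 0.3318, 0.1753]
tool_rot: [0.0, 0.821, 0.571, 0.0]
force: [-1.5, -1.1, 3.0]
gripper_width: 0.228
AVG [-1.41 -1.31  3.13] z 0.1748 t 15.725
```

```bash
python3 -m pendant '[[255,0,0,-15,0],[255,0,0,-30,0],[255,0,0,-35,0],[255,0,0,-32,0],[255,0,0,-15,0],[255,0,0,0,0],[255,-8,16,0,0],[255,-17,34,0,0],[255,-18,36,0,0],[255,-19,37,0,0],[255,-18,36,0,0],[255,-12.8,28,0,0],[255,-8,15.7,0,0],[255,0,0,0,0],[255,0,0,0,0],[255,0,0,0,0]]'
python3 - <<'E'
from h import *
from scipy.optimize import least_squares
s=r.read_state(); p=s["tool_pos"];print(p,s["force"])
out=[];im=[]
for n in("scene","side"):
    i,W=cloud(n); out.append(W.reshape(-1,3)); im.append(i)
cv2.imwrite("pics/back.png",np.hstack([im[0][80:300,180:400],im[1][40:260,180:400]]))
P=np.vstack(out)
def fit(c,rad,z0,z1,r0):
    q=P[(np.hypot(P[:,0]-c[0],P[:,1]-c[1])<rad)&(P[:,2]>z0)&(P[:,2]<z1)]
    f=least_squares(lambda a:np.hypot(q[:,0]-a[0],q[:,1]-a[1])-r0,c,loss="soft_l1",f_scale=.003)
    return np.round(f.x,4),len(q),np.round([q[:,2].min(),q[:,2].max()],3)
for z in(.15,.17,.19,.21): print("head",z,fit(p[:2],.04,z,z+.02,.021))
print("pot",fit((.6367,.1695),.06,.01,.055,.036)); print("potrim",fit((.6367,.1695),.045,.055,.065,.0355))
print("can",fit((.477,.335),.06,.06,.116,.044))
E
```

```text
time_s: 17.73
tool_pos: [0.634, 0.1686, 0.3018]
tool_rot: [-0.001, 0.82, 0.572, 0.0]
force: [0.7, 1.4, -2.4]
gripper_width: 0.232
[0.63396265 0.16864088 0.30183173] [ 0.6795847   1.36771097 -2.4124352 ]
head 0.15 (array([0.6349, 0.1705]), 122, array([0.152, 0.17 ]))
head 0.17 (array([0.6346, 0.1718]), 198, array([0.17, 0.19]))
head 0.19 (array([0.635 , 0.1741]), 200, array([0.19 , 0.209]))
head 0.21 (array([0.6348, 0.1732]), 219, array([0.21, 0.23]))
pot (array([0.6365, 0.1697]), 972, array([0.01 , 0.055]))
potrim (array([0.6367, 0.1691]), 166, array([0.055, 0.063]))
can (array([0.4785, 0.333 ]), 1438, array([0.06 , 0.116]))
```

View pics/back.png

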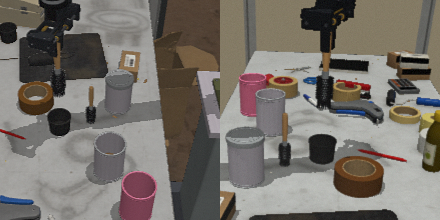

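The brush is aligned over the pot within about 3 mm, and the canister hasn't moved. I'll set it down.

```bash
python3 -m pendant '[[255,-2.3,2.4,15,0],[255,0,0,30,0],[255,0,0,30,0],[255,0,0,25,0],[255,0,0,20,0],[255,0,0,12,0],[255,0,0,8,0],[255,0,0,5,0],[255,0,0,3,0],[255,0,0,0,0],[255,0,0,0,0]]'; python3 f.py
```

```text
time_s: 19.2
tool_pos: [0.6366, 0.1641, 0.1542]
tool_rot: [0.0, 0.821, 0.571, 0.0]
force: [0.1, -0.5, -0.8]
gripper_width: 0.226
AVG [ 0.04  0.1  -0.95] z 0.1539 t 19.5
```

```bash
python3 -m pendant '[[255,2,-1,2,0],[255,0,0,0,0],[255,0,0,0,0],[180,0,0,0,0],[160,0,0,0,0],[100,0,0,0,0],[0,0,0,0,0],[0,0,0,0,0],[0,0,0,0,0],[0,0,0,0,0],[0,0,0,0,0]]'; python3 f.py
python3 - <<'E'
from h import *
i,W=cloud("scene"); j,V=cloud("side"); P=np.vstack([W.reshape(-1,3),V.reshape(-1,3)])
for z0,z1 in((.085,.1),(.12,.14)):
    s=P[(np.hypot(P[:,0]-.635,P[:,1]-.17)<.025)&(P[:,2]>z0)&(P[:,2]<z1)]; print(z0,len(s),s.mean(0))
E
```

```text
time_s: 20.88
tool_pos: [0.6361, 0.1662, 0.1517]
tool_rot: [-0.0, 0.821, 0.571, 0.0]
force: [-0.6, -0.3, -0.6]
gripper_width: 0.996
AVG [ 0.24 -0.18 -0.15] z 0.1517 t 21.175
0.085 56 [0.63737568 0.16507114 0.09256095]
0.12 69 [0.63726757 0.16473665 0.13000618]
```

Upright and free. I'll lift straight up and back off.

```bash
python3 -m pendant '[[0,0,0,-10,0],[0,0,0,-25,0],[0,0,0,-35,0],[0,0,0,-35,0],[0,0,0,-20,0],[0,5,-20,0,0],[0,10,-40,0,0],[0,10,-40,0,0],[0,5,-20,0,0],[0,0,0,0,0],[0,0,0,0,0],[0,0,0,0,0]]'; python3 - <<'E'
from h import *
im=[];Q=[]
for n in("scene","side"):
    i,W=cloud(n); im.append(i);W0=np.load(f"pics/{n}0.npz")["W"]
    Q.append(W.reshape(-1,3))
    for nm,(u,v) in ({"tape":(215,172),"box":(310,138),"closed":(298,158)} if n=="scene" else {"closed":(207,180),"tape":(319,207),"box":(170,250)}).items(): print(nm,np.round(np.nanmedian((W-W0)[v-4:v+5,u-4:u+5],(0,1)),4))
cv2.imwrite("pics/end.png",np.hstack([im[0][80:300,180:400],im[1][40:260,180:400]]))
P=np.vstack(Q)
for z0,z1 in((.085,.1),(.14,.16),(.18,.21)):
    s=P[(np.hypot(P[:,0]-.635,P[:,1]-.17)<.025)&(P[:,2]>z0)&(P[:,2]<z1)]; print(z0,len(s),s.mean(0),s[:,2].max())
E
```

```text
time_s: 22.78
tool_pos: [0.5354, 0.2346, 0.2765]
tool_rot: [0.0, 0.822, 0.57, 0.0]
force: [0.3, -0.3, -0.4]
gripper_width: 1.005
tape [ 0.0002 -0.0009 -0.0008]
box [0.     0.0004 0.0003]
closed [0.     0.0008 0.0006]
closed [-0.0001  0.0006 -0.0003]
tape [-0.0001 -0.0008  0.0005]
box [ 0.0001 -0.0002  0.0002]
0.085 58 [0.63703079 0.16525729 0.09262664] 0.09996857516555849
0.14 91 [0.63598988 0.16482363 0.1497641 ] 0.15971066488229868
0.18 136 [0.63601917 0.16584906 0.19382059] 0.20870102934888587
```

View pics/end.png

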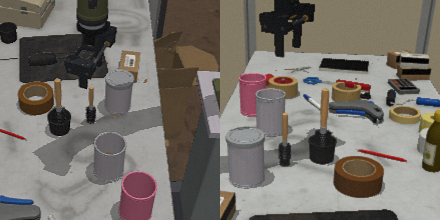

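The brush is standing upright in its pot (left ≈(58,110), right ≈(322,125)), the gripper is clear, and everything else is in place. I'm handing in.

```bash
python3 -c "
from bench import r
print(r.job_done(), r.read_state()['time_s'])"
```

```text
the job is handed in; nothing more can be done
the job is handed in; nothing more can be done
```

The brushing job is done and handed in, at about 23 s of robot time. I took the 202 mm brush from its pot and pressed it three times onto the canister floor. I felt for the floor by force; the board sits at about 37 mm. Between presses I drew the tip up to about 110 mm, just inside the mouth. Then I stood the brush back in its pot, let go and backed off.

- **Presses:** the averaged force change was 4.8, 4.3 and 4.5 N, so I estimate 11–12 mm of give each time, against limits of 6 and 18.5 mm. This is worked out from force and height, since the bristle joint itself cannot be read. The second and third presses also showed about 1.9 N sideways. I put this down to the bristles dragging on the floor and did not check it further.
- **Last checks:** the brush stands upright in its pot and is untouched by the gripper. The closed canister, carton and tape measured within 1 mm of where they started. The open canister and the pot were unmoved when measured after the presses and looked upright and in place in the final view; I did not measure those two again after putting the brush back.

No check failed.

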